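Scrape the shards off the pottery slab

TASK

Take the wooden scraper block by its grip, wipe all four fired-clay shards along the stone slab and off its end into the open grey catch tray with the scraper (not with the gripper's fingers), then stand the scraper upright again on the middle of its cork pad. Leave the steel ring cutter where it stands.

Things in the scene. Friction and masses are not known exactly. Their poses are not given: they have to be found in the camera images.
- scraper_mid (a point): centre of the loose scraper block, half-way up (34 mm above its underside). Plain wood with a thin rubber sole, 134 mm long (its x), 36 mm deep (its y), 68 mm high in all, about 180 g. The bottom 22 mm is the full 134 x 36 mm block with vertical faces; above it stands a centred upright grip rib 90 mm long (x), 22 mm thick (y), from 22 to 68 mm above the underside. At the start it stands on its sole on the cork pad, long side roughly along world x.
- pad: flat cork pad fixed to the table, 200 mm (its x) by 120 mm (its y), 10 mm thick; origin at the centre of its underside on the table. The scraper's parking place, left of the slab.
- slab_top (a point): centre of the upper face of the fixed stone slab, 50 mm above the table. Polished stone face 160 mm wide (its x) and 250 mm long (its y), the frame's yaw within 0.35 rad of the world's. A wooden rail runs along each long side (15 mm thick, rising 14 mm above the stone), so the scraper, long side across, fits between them with 13 mm to spare at each end. Both short ends are open.
- tray: open grey plastic catch tray fixed at one short end of the slab (either end, left or right), same yaw as the slab: 170 mm (its x) by 110 mm (its y), 44 mm high, walls and floor about 4 mm; origin at the centre of its underside on the table. Its rim is 6 mm below the stone face and 3 mm from the slab's end.
- plaster: solid white plaster block fixed at the other short end of the slab, same outline as the tray, 170 x 110 x 44 mm; origin at the centre of its underside. Not a place for shards.
- cutter_mid (a point): centre of a loose steel ring cutter, 90 mm across, 30 mm high: a bystander, leave alone
- shard0_mid (a point): centre of loose fired-clay shard 1 of 4, a flat irregular piece about 46 x 34 x 9 mm, 22 g, lying flat on the stone between the rails, its centre at most 46 mm (slab x and y) from the slab's centre at the start; x, y in its plane
- shard1_mid (a point): centre of loose fired-clay shard 2 of 4, a flat irregular piece about 46 x 34 x 9 mm, 22 g, lying flat on the stone between the rails, its centre at most 46 mm (slab x and y) from the slab's centre at the start; x, y in its plane
- shard2_mid (a point): centre of loose fired-clay shard 3 of 4, a flat irregular piece about 46 x 34 x 9 mm, 22 g, lying flat on the stone between the rails, its centre at most 46 mm (slab x and y) from the slab's centre at the start; x, y in its plane
- shard3_mid (a point): centre of loose fired-clay shard 4 of 4, a flat irregular piece about 46 x 34 x 9 mm, 22 g, lying flat on the stone between the rails, its centre at most 46 mm (slab x and y) from the slab's centre at the start; x, y in its plane

How it is judged:
On the way, in this order (a step that is already met when the one before it is completed fails the run):
1. the scraper is set down (or nearly) on the stone between the rails (x of scraper_mid in the frame of slab_top between -0.03 and 0.03 m and y of scraper_mid in the frame of slab_top between -0.15 and 0.15 m and z of scraper_mid in the frame of slab_top below 0.044 m), for 0.2 s.
2. all four shards are in the catch tray (x of shard0_mid in the frame of tray between -0.083 and 0.083 m and y of shard0_mid in the frame of tray between -0.053 and 0.053 m and z of each of shard0_mid, shard1_mid, shard2_mid, shard3_mid in the frame of tray below 0.042 m and x of shard1_mid in the frame of tray between -0.083 and 0.083 m and y of shard1_mid in the frame of tray between -0.053 and 0.053 m and x of shard2_mid in the frame of tray between -0.083 and 0.083 m and y of shard2_mid in the frame of tray between -0.053 and 0.053 m and x of shard3_mid in the frame of tray between -0.083 and 0.083 m and y of shard3_mid in the frame of tray between -0.053 and 0.053 m), for 0.2 s.
At the end, for the whole second after the job is handed in: All four shards lie inside the catch tray (centres within its walls and below its rim), and the released scraper stands still and upright (within 0.1 rad) on its sole on the cork pad, its centre within 50 mm (pad x) and 40 mm (pad y) of the pad's centre (all of step 2 and x of scraper_mid in the frame of pad between -0.05 and 0.05 m and y of scraper_mid in the frame of pad between -0.04 and 0.04 m and z of scraper_mid in the frame of pad between 0.038 and 0.05 m and angle between scraper_mid's own z axis and vertical below 0.1 rad and linear speed of scraper below 0.02 m/s); the robot touches nothing.
It fails at once if the gripper's fingers push a shard (more than 2 N) (contact force between the fingers and shard0 above 2 N or contact force between the fingers and shard1 above 2 N or contact force between the fingers and shard2 above 2 N or contact force between the fingers and shard3 above 2 N).
It fails at once if the ring cutter is moved more than 30 mm (distance of cutter_mid from where it was at the start of the episode above 0.03 m).
It also fails if it takes over 54 s, if anything falls off the work surface, if the arm or the gripper's body presses on something with over 40 N, if the wrist force passes 120 N, or if a joint passes its speed limit or range.

ROBOT

A 6-joint arm with a two-finger parallel gripper is mounted at the origin on the work surface. World frame = base frame: x ahead of the robot, y to its left, z up, the work surface at z = 0. Lengths are in m, angles in rad, forces in N, time in s.
With the tool pointing down it reaches from about 0.25 to 0.775 m from the base axis. Payload 4 kg.
Tool frame: the origin (TCP) lies between the finger pads; the fingertips stand 25 mm ahead of it and the grasp point (between the pads) lies 6 mm ahead of it (robot.tip_reach is the z of the fingertips in the tool frame, in m); z points along the fingers, y is the line along which they close (so a half turn about z gives the same grasp; the last joint's range is limited). The gripper opens to 94 mm and grips with 3 to 60 N. Pads are 16 mm wide; open, the fingers measure 119 mm over their backs; the gripper's body (75 mm by 177 mm) begins 78 mm behind the grasp point.
Start: joints at [1.005, 0.087, 1.371, -0, 1.684, -0.103], TCP at [0.246, 0.492, 0.231] pointing down, gripper open.
Joint ranges: [-3.1, 3.1], [-0.76, 2.03], [0.27, 2.55], [-1.08, 4.22], [0.17, 2.65], [-2.57, 2.57]. Speed limits (rad/s): [2.79, 2.79, 3.14, 3.14, 3.14, 3.14].

INTERFACE

Orientations are given as [roll, pitch, yaw] about the fixed x, y, z axes, in that order (R = Rz(yaw) Ry(pitch) Rx(roll)).
In Python, from bench import robot gives the robot as it stands. The module is installed in compiled form; this text tells all that it offers.
- The arm moves only by the shell command python3 -m handwheel 'ROWS'. ROWS is JSON, a list of rows, each a list of 3 entries, a list of its own where there are three numbers: the turn, a rotation vector about the world's x, y, z in units of 90 degrees (1.0 is 90 degrees), then the shift along the world's x, y, z in units of 0.05 m (1.0 is 0.05 m), then the closure, from 0 (fully open) to 1 (shut). A call has 1 to 5 rows; each row shifts and turns the commanded pose from where the row before left it; what a row does not reach is not made up. A row lasts 1/10 s, in which the tool goes at most 50 mm and 8.59 degrees, less where a joint would pass 70% of its speed; a pose out of reach is approached as far as the arm can. A call with a number of a shift or a turn outside -1 to 1 is refused whole. A call with a gripper value outside its range is refused whole. The fingers move at their own pace and stop on an object; the grip force is fixed at half the most. Time passes only in rows, so rows that do not move let the fingers close. It gives the time, the measured TCP pose, the force, the opening and the grip force at its end, in the units of the state.
- robot.get_obs(): the state, without advancing time (a new reading comes with each control period).
- robot.snapshot(name): name is "side" or "top"; returns (picture, depth): 480x640x3 uint8, red, green, blue; 480x640 float32, m along the optical axis (not along the pixel's ray), 0 where there is no reading.
- robot.calibration(name): a dict with "mtx" (3x3 intrinsics, pixels), "D" ([k1, k2, p1, p2, k3] as OpenCV has them; the pictures are not rectified), "extrinsics" (4x4, takes a point from camera to world coordinates). Camera axes: x right, y down, z forward; pixel columns grow to the right and rows downward; lengths in m; the calibration is good to about 2 mm. A picture is of the moment at which its call begins. calibration takes no time and is no camera call.
- robot.close_job(): hands the job in; it is judged then, once.
Trained networks look in the newest picture that a camera, given by its name, has taken for a name from the list of things; names that differ only in an ending like _2 or _b are one class to them, and where a whole thing is asked for, a point or a joint stands for the part that bears it (a point fixed in the world has none). Each returns a list of dicts, best first, with "p" (0 to 1); they miss things now and then, are a little off and sometimes report something else, mostly with a low value. They report only what shows in the picture. A call takes as long as a camera call.
- robot.boxes_of(query, camera): "bbox" ([left, top, right, bottom] in pixels, round what is visible of it).
The state is a dict: "time": time; "joint_positions": joint angles; "qvel": joint speeds; "joint_torque": joint torques, N m; "tool_pos": TCP position; "ee_rot": TCP orientation; "wrist_force": force on the tool from outside, world axes, zero at the start; "wrist_torque": the same for the moment, N m; "width": finger opening in m; "finger_force": force on a finger pad.
Only numpy, scipy, OpenCV 4.12 (cv2) and the standard library are available. Lean on these libraries where they do the work, as an engineer would, in place of code of your own. Each camera call takes 0.05 s, during which the arm holds its last target. There are 200 camera calls.

## Working session

There is one attempt and no reset: what is moved stays moved. The work goes in short steps, Python scripts to look and compute and a shell command to move; the robot and the scene stay as the last step left them, time stands still between calls to the robot, and variables do not carry over. Pictures are saved under pics/ and viewed, at most 10 in all, crops included, and the job is handed in when it is done.

```bash
mkdir -p pics; cat > h.py <<'E'
import numpy as np, cv2
from bench import robot
def cloud(name):
    img,d=robot.snapshot(name); c=robot.calibration(name)
    K=np.array(c["mtx"]);D=np.array(c["D"]);T=np.array(c["extrinsics"])
    v,u=np.mgrid[0:480,0:640]
    p=cv2.undistortPoints(np.stack([u.ravel(),v.ravel()],1).astype(np.float64)[:,None],K,D)[:,0]
    z=d.ravel().astype(float)
    P=np.c_[p*z[:,None],z]@T[:3,:3].T+T[:3,3]
    P[z==0]=np.nan
    return img,P.reshape(480,640,3)
def save(img,n): cv2.imwrite("pics/"+n+".png",img[:,:,::-1])
E
python3 - <<'E'
from h import *
np.set_printoptions(precision=4,suppress=True)
for n in("top","side"):
    img,P=cloud(n); save(img,n+"0"); np.save(n+"0.npy",P)
    print(n,np.array(robot.calibration(n)["extrinsics"])[:3,3])
    for q in("scraper_mid","pad","slab_top","tray","plaster","cutter_mid","shard0_mid"):
        for b in robot.boxes_of(q,n)[:5]:
            l,t,r,bo=b["bbox"]; u,v=int((l+r)/2),int((t+bo)/2)
            print(q,round(b["p"],2),np.round(b["bbox"]),P[v,u])
print(robot.get_obs())
E
python3 -c "
import cv2,numpy as np
cv2.imwrite('pics/a.png',cv2.imread('pics/top0.png'))"
```

```text
top [0.4702 0.0373 1.0648]
scraper_mid 0.91 [146. 269. 186. 337.] [0.4605 0.3159 0.0647]
pad 0.56 [135. 241. 213. 346.] [0.4779 0.3074 0.0386]
slab_top 0.9 [286. 180. 436. 310.] [ 0.5691 -0.0619  0.0517]
slab_top 0.39 [135. 242. 211. 347.] [0.4759 0.309  0.0325]
tray 0.72 [404. 168. 486. 263.] [ 0.6349 -0.2426  0.0039]
tray 0.59 [360. 205. 380. 230.] [ 0.6227 -0.0795  0.061 ]
plaster 0.81 [230. 232. 314. 329.] [0.5025 0.1117 0.0457]
plaster 0.32 [378. 241. 399. 269.] [ 0.5486 -0.1134  0.0583]
cutter_mid 0.79 [176. 168. 221. 212.] [0.6906 0.269  0.0021]
shard0_mid 0.67 [341. 262. 365. 284.] [ 0.5161 -0.0446  0.0637]
shard0_mid 0.57 [234. 230. 314. 328.] [0.5063 0.1097 0.0461]
side [ 0.461  -0.6209  0.7972]
scraper_mid 0.95 [222. 158. 280. 193.] [0.4531 0.3191 0.0468]
pad 0.92 [215. 170. 304. 209.] [0.4697 0.3017 0.0145]
slab_top 0.57 [252. 230. 408. 380.] [ 0.5668 -0.0925  0.0478]
tray 0.91 [321. 326. 443. 432.] [ 0.6318 -0.2323  0.0013]
plaster 0.61 [237. 207. 329. 265.] [0.5045 0.1058 0.0431]
cutter_mid 0.96 [332. 172. 370. 204.] [0.6934 0.2779 0.0026]
cutter_mid 0.4 [319. 259. 343. 277.] [ 0.583  -0.0112  0.0591]
cutter_mid 0.31 [253. 231. 410. 381.] [ 0.568  -0.0963  0.0496]
shard0_mid 0.69 [289. 276. 312. 300.] [ 0.5175 -0.0485  0.0557]
{'time': 0.8, 'joint_positions': array([ 1.0049,  0.0871,  1.3707, -0.    ,  1.6836, -0.1031]), 'qvel': array([-0.0004, -0.0001, -0.0009,  0.001 ,  0.0002, -0.0006]), 'joint_torque': array([  0.0003, -33.9992, -30.2572,   0.0718,   0.0234,   0.    ]), 'tool_pos': array([0.2455, 0.4921, 0.2305]), 'ee_rot': array([3.1415, 0.    , 2.6788]), 'wrist_force': array([-0.1141,  0.2947, -0.0334]), 'wrist_torque': array([-0.0013, -0.0206,  0.0297]), 'finger_force': 0.0, 'width': 0.09429379801243287}
```

View pics/top0.png

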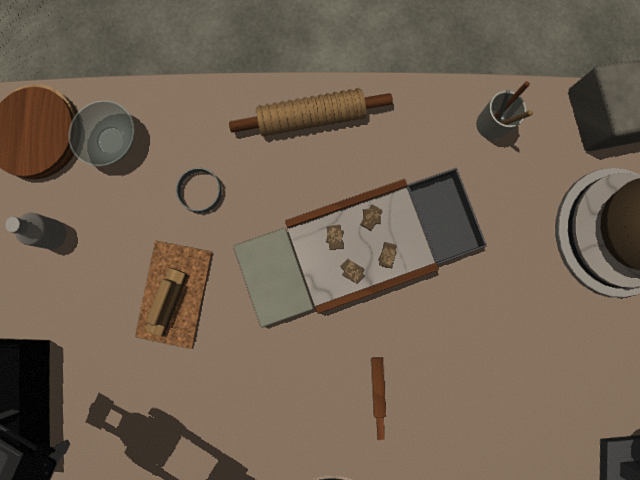

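View pics/side0.png

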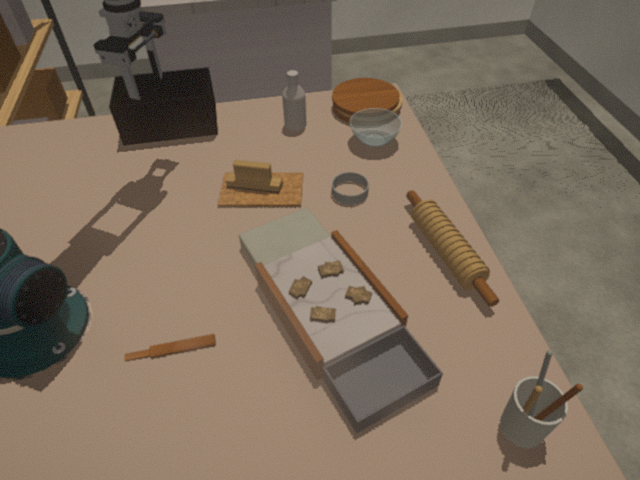

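The top view shows the scraper at about (168,300) on the pad, the slab at (362,245) with the shards, the tray on the right at (447,215), the plaster on the left and the cutter at (200,190). The side view agrees. Next I'll fit precise poses.

```bash
cat > fit.py <<'E'
from h import *
def rect(pts):
    (c,s,a)=cv2.minAreaRect((pts[:,:2]*1000).astype(np.float32)); 
    return np.round(np.array(c)/1000,4),np.round(s,0),round(a,1)
def clean(m): return cv2.morphologyEx(m.astype(np.uint8),cv2.MORPH_OPEN,np.ones((3,3)))>0
def near(P,c,r): return np.hypot(P[...,0]-c[0],P[...,1]-c[1])<r
def biggest(m):
    n,l,s,_=cv2.connectedComponentsWithStats(clean(m).astype(np.uint8)); 
    return l==1+np.argmax(s[1:,4])
E
python3 - <<'E'
from fit import *
for n in("top","side"):
    P=np.load(n+"0.npy"); z=P[...,2]
    for nm,m in (("rib",near(P,(.46,.315),.11)&(z>.055)),("scraperblk",near(P,(.46,.315),.11)&(z>.022)),("pad",near(P,(.477,.307),.13)&(z>.006)),
                 ("slab+plaster",near(P,(.55,-.02),.24)&(z>.03)),("tray+",near(P,(.635,-.24),.10)&(z<.014))):
        m=biggest(m); print(n,nm,rect(P[m]),"zmed",np.round(np.median(z[m]),4),m.sum())
    # rails: by height
    m=near(P,(.569,-.06),.2)&(z>.058)&(z<.075)
    k,l,s,c=cv2.connectedComponentsWithStats(m.astype(np.uint8))
    for i in range(1,k):
        if s[i,4]>40: print(" hi",s[i,4],rect(P[l==i]),np.round(np.median(z[l==i]),4))
    m=near(P,(.569,-.06),.05); print("slab z",np.median(z[m]))
    m=near(P,(.47,.25),.015); print("pad z",np.nanmedian(z[m]))
E
```

```text
top rib (array([0.4607, 0.3263]), array([24., 91.]), 69.3) zmed 0.0768 647
top scraperblk (array([0.4607, 0.3258]), array([ 37., 135.]), 69.0) zmed 0.0489 1384
top pad (array([0.4762, 0.3157]), array([122., 201.]), 79.0) zmed 0.0107 5553
top slab+plaster (array([ 0.5718, -0.0699]), array([191., 266.]), 19.1) zmed 0.0508 12692
top tray+ (array([ 0.6307, -0.2403]), array([162.,  96.]), 19.0) zmed 0.004 3481
 hi 993 (array([ 0.6516, -0.0336]), array([ 16., 250.]), 19.2) 0.0637
 hi 252 (array([ 0.6242, -0.0823]), array([36., 48.]), 80.8) 0.0595
 hi 235 (array([ 0.5861, -0.0099]), array([32., 48.]), 85.9) 0.0595
 hi 205 (array([ 0.55  , -0.1127]), array([27., 47.]), 69.2) 0.0594
 hi 250 (array([ 0.5185, -0.0429]), array([47., 33.]), 55.4) 0.0596
 hi 1021 (array([ 0.4861, -0.0907]), array([ 15., 249.]), 19.1) 0.0636
slab z 0.05055304122894422
pad z 0.0006655957353242092
side rib (array([0.4595, 0.3238]), array([26., 90.]), 69.1) zmed 0.0731 442
side scraperblk (array([0.4589, 0.3217]), array([ 42., 133.]), 70.9) zmed 0.0471 1100
side pad (array([0.4739, 0.3143]), array([124., 199.]), 79.1) zmed 0.0107 2880
side slab+plaster (array([ 0.5575, -0.0339]), array([193., 417.]), 19.2) zmed 0.0489 15222
side tray+ (array([ 0.6312, -0.2272]), array([155.,  93.]), 19.2) zmed 0.0029 4420
 hi 868 (array([ 0.6496, -0.0352]), array([ 18., 251.]), 19.8) 0.0627
 hi 995 (array([ 0.4844, -0.0921]), array([ 16., 249.]), 19.1) 0.0629
 hi 51 (array([ 0.573 , -0.0135]), array([19., 35.]), 55.3) 0.059
 hi 136 (array([ 0.5171, -0.0447]), array([45., 31.]), 56.4) 0.0588
 hi 137 (array([ 0.6255, -0.0847]), array([34., 39.]), 83.8) 0.0591
 hi 167 (array([ 0.5471, -0.1136]), array([27., 46.]), 69.1) 0.0589
slab z 0.049479071789958806
pad z 0.000665733270970803
```

The fits agree to about 3 mm and match the given sizes:

| Thing | Centre (x, y) | Yaw |
|---|---|---|
| Scraper | (.460, .325) | -21° |
| Pad | (.475, .315) | -11° |
| Slab | (.568, -.063) | +19.1° |

The tray is toward slab -y. Moving over the grip.

```bash
python3 -m handwheel '[[[0,0,0.0124],[0.6,-0.47,-0.2],0],[[0,0,0.0124],[0.6,-0.47,-0.2],0],[[0,0,0.0124],[0.6,-0.47,-0.2],0],[[0,0,0.0124],[0.6,-0.47,-0.2],0],[[0,0,0.0124],[0.6,-0.47,-0.2],0]]'; python3 -m handwheel '[[[0,0,0],[0.65,-0.5,-0.2],0],[[0,0,0],[0.64,-0.49,-0.2],0],[[0,0,0],[0,0,0],0],[[0,0,0],[0,0,0],0]]'
python3 -c "
from bench import robot;o=robot.get_obs();print(o['time'],o['tool_pos'],o['ee_rot'],o['wrist_force'])"
```

```text
time: 1.3
tool_pos: [0.3966, 0.3737, 0.1803]
ee_rot: [3.141, 0.0, 2.777]
wrist_force: [0.8, 0.2, 0.5]
width: 0.0939
finger_force: 0.0
time: 1.7
tool_pos: [0.4603, 0.3246, 0.1601]
ee_rot: [-3.141, -0.001, 2.774]
wrist_force: [-0.9, 0.0, 0.5]
width: 0.0939
finger_force: 0.0
1.7 [0.46031605 0.32460175 0.16005845] [-3.14120795e+00 -1.26993283e-03  2.77414551e+00] [-0.88770477  0.03006923  0.52699971]
```

```bash
python3 -m handwheel '[[[0,0,0],[0,0,-0.5],0],[[0,0,0],[0,0,-0.5],0],[[0,0,0],[0,0,-0.5],0],[[0,0,0],[0,0,-0.44],0],[[0,0,0],[0,0,0],0]]'; python3 -m handwheel '[[[0,0,0],[0,0,0],1],[[0,0,0],[0,0,0],1],[[0,0,0],[0,0,0],1],[[0,0,0],[0,0,0],1],[[0,0,0],[0,0,0],1]]'; python3 -m handwheel '[[[0,0,0],[0,0,0],1],[[0,0,0],[0,0,0],1],[[0,0,0],[0,0,0],1]]'
```

```text
time: 2.2
tool_pos: [0.4568, 0.3252, 0.0604]
ee_rot: [-3.137, -0.005, 2.778]
wrist_force: [-0.4, -0.5, -0.4]
width: 0.0942
finger_force: 0.0
time: 2.7
tool_pos: [0.4604, 0.3254, 0.0643]
ee_rot: [3.14, 0.001, 2.776]
wrist_force: [-0.7, -0.9, 0.2]
width: 0.0574
finger_force: 0.0
time: 3.0
tool_pos: [0.4601, 0.3251, 0.0635]
ee_rot: [3.142, -0.0, 2.776]
wrist_force: [0.8, 0.1, -0.6]
width: 0.0337
finger_force: 0.0
```

```bash
python3 -m handwheel '[[[0,0,0],[0,0,0],1],[[0,0,0],[0,0,0],1],[[0,0,0],[0,0,0],1],[[0,0,0],[0,0,0],1]]'; python3 -m handwheel '[[[0,0,0],[0,0,0.4],1],[[0,0,0],[0,0,0.6],1],[[0,0,0],[0,0,0.6],1],[[0,0,0],[0,0,0.6],1],[[0,0,0],[0,0,0],1]]'
```

```text
time: 3.4
tool_pos: [0.4601, 0.3253, 0.0634]
ee_rot: [3.141, 0.0, 2.776]
wrist_force: [0.7, 1.3, -0.2]
width: 0.0221
finger_force: 30.0
time: 3.9
tool_pos: [0.4622, 0.3262, 0.1783]
ee_rot: [3.135, 0.006, 2.776]
wrist_force: [1.0, 0.9, -1.6]
width: 0.0219
finger_force: 30.0
```

```bash
python3 -m handwheel '[[[0,0,0.0557],[0.175,-0.7,0],1],[[0,0,0.0557],[0.175,-0.7,0],1],[[0,0,0.0557],[0.175,-0.7,0],1],[[0,0,0.0557],[0.175,-0.7,0],1],[[0,0,0.0557],[0.175,-0.7,0],1]]'; python3 -m handwheel '[[[0,0,0.0557],[0.175,-0.7,0],1],[[0,0,0.0557],[0.175,-0.7,0],1],[[0,0,0.0557],[0.175,-0.68,0],1],[[0,0,0],[0,0,0],1],[[0,0,0],[0,0,0],1]]'
python3 - <<'E'
from fit import *
o=robot.get_obs(); print(o['tool_pos'],o['ee_rot'])
for n in("top","side"):
    img,P=cloud(n); save(img,n+"1"); z=P[...,2]
    m=biggest(near(P,(.53,.046),.1)&(z>.12)&(z<.155)); print(n,rect(P[m]),m.sum(),np.median(z[m]))
E
```

```text
time: 4.4
tool_pos: [0.5028, 0.1485, 0.1707]
ee_rot: [-3.141, -0.004, -3.066]
wrist_force: [1.0, 1.0, -2.0]
width: 0.0219
finger_force: 30.0
time: 4.9
tool_pos: [0.5291, 0.0457, 0.1711]
ee_rot: [3.139, -0.004, -2.81]
wrist_force: [0.4, -0.1, -3.3]
width: 0.0219
finger_force: 30.0
[0.52906031 0.04567573 0.17113799] [ 3.13947667 -0.00360974 -2.80959609]
top (array([0.4836, 0.0303]), array([36., 36.]), 18.1) 312 0.13967786912778818
side (array([0.528 , 0.0441]), array([134.,  40.]), 17.5) 1063 0.13798715862615796
```

View pics/side1.png

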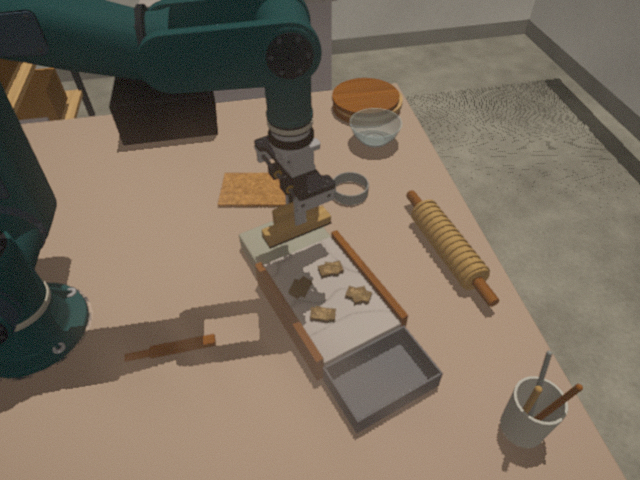

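The side view shows the scraper held level at (295,222), lined up across the slab between the rails, with the shards ahead of it. Lowering.

```bash
python3 -m handwheel '[[[0,0,0.009],[0,0,-0.4],1],[[0,0,0],[0,0,-0.4],1],[[0,0,0],[0,0,-0.3],1],[[0,0,0],[0,0,-0.2],1],[[0,0,0],[0,0,0],1]]'; python3 -m handwheel '[[[0,0,0],[0,0,0],1],[[0,0,0],[0,0,0],1]]'
```

```text
time: 5.5
tool_pos: [0.5287, 0.0468, 0.1065]
ee_rot: [3.14, -0.004, -2.792]
wrist_force: [-0.1, -0.5, -3.1]
width: 0.0221
finger_force: 30.0
time: 5.7
tool_pos: [0.5309, 0.0462, 0.1097]
ee_rot: [-3.141, 0.002, -2.793]
wrist_force: [0.1, -0.0, -2.6]
width: 0.0217
finger_force: 30.0
```

```bash
python3 -m handwheel '[[[0,0,0],[0,0,-0.06],1],[[0,0,0],[0,0,-0.05],1],[[0,0,0],[0,0,0],1],[[0,0,0],[0,0,0],1],[[0,0,0],[0,0,0],1]]'; python3 -m handwheel '[[[0,0,0],[0,0,-0.03],1],[[0,0,0],[0,0,0],1],[[0,0,0],[0,0,0],1]]'
```

```text
time: 6.2
tool_pos: [0.5305, 0.0461, 0.1034]
ee_rot: [-3.141, 0.001, -2.793]
wrist_force: [1.3, 0.4, -1.1]
width: 0.0218
finger_force: 30.0
time: 6.5
tool_pos: [0.5306, 0.0461, 0.1034]
ee_rot: [-3.141, 0.002, -2.793]
wrist_force: [-0.9, 0.4, 7.1]
width: 0.0219
finger_force: 30.0
```

```bash
python3 -m handwheel '[[[0,0,0],[0,0,0.04],1],[[0,0,0],[0.05,-0.145,0],1],[[0,0,0],[0.1,-0.29,0],1],[[0,0,0],[0.1,-0.29,0],1],[[0,0,0],[0.1,-0.29,0],1]]'; python3 -m handwheel '[[[0,0,0],[0.1,-0.29,0],1],[[0,0,0],[0.1,-0.29,0],1],[[0,0,0],[0.1,-0.29,0],1],[[0,0,0],[0.1,-0.29,0],1],[[0,0,0],[0,0,0],1]]'
python3 - <<'E'
from fit import *
o=robot.get_obs(); print(o['tool_pos'],o['ee_rot'],o['wrist_force'])
img,P=cloud("side"); cv2.imwrite("pics/side2.png",cv2.resize(img[150:450,180:480,::-1],(600,600)))
E
```

```text
time: 7.0
tool_pos: [0.548, -0.0061, 0.1034]
ee_rot: [3.141, 0.0, -2.793]
wrist_force: [-1.1, 1.4, 0.4]
width: 0.022
finger_force: 30.0
time: 7.5
tool_pos: [0.5684, -0.0656, 0.1035]
ee_rot: [-3.139, -0.0, -2.796]
wrist_force: [0.7, -1.5, 0.2]
width: 0.0221
finger_force: 30.0
[ 0.56841388 -0.06555486  0.1034528 ] [-3.13901711e+00 -5.37399560e-05 -2.79555028e+00] [ 0.65501459 -1.49723112  0.24426647]
```

View pics/side2.png

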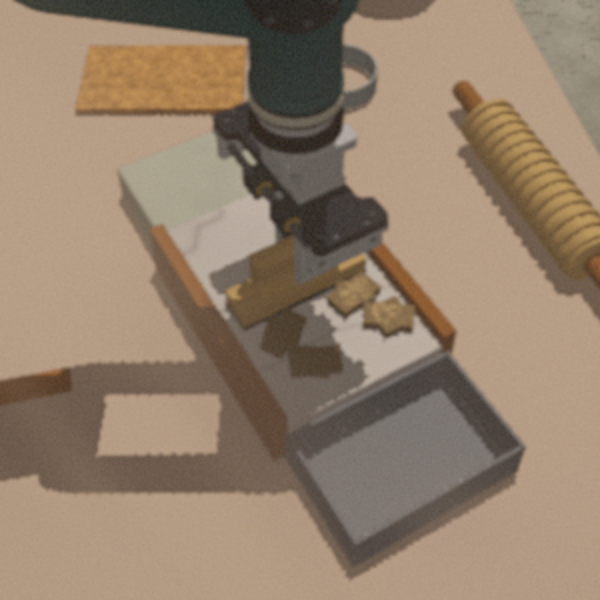

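The scraper is mid-slab and all four shards are ahead of it: two at about (355,295) and (388,315), and two in shadow at (285,330) and (315,360). None is wedged, so I'll carry on.

```bash
python3 -m handwheel '[[[0,0,0],[0.1,-0.29,0],1],[[0,0,0],[0.1,-0.29,0],1],[[0,0,0],[0.1,-0.29,0],1],[[0,0,0],[0.1,-0.29,0],1],[[0,0,0],[0.1,-0.29,0],1]]'; python3 -m handwheel '[[[0,0,0],[0.1,-0.29,0],1],[[0,0,0],[0.1,-0.29,0],1],[[0,0,0],[0.1,-0.29,0],1],[[0,0,0],[0.08,-0.232,0],1],[[0,0,0],[0,0,0],1]]'
python3 - <<'E'
from fit import *
o=robot.get_obs(); print(o['tool_pos'],o['ee_rot'],o['wrist_force'])
img,P=cloud("side"); cv2.imwrite("pics/side3.png",cv2.resize(img[150:450,180:480,::-1],(600,600)))
E
```

```text
time: 8.05
tool_pos: [0.5929, -0.1365, 0.1034]
ee_rot: [3.141, -0.0, -2.793]
wrist_force: [-0.9, 1.2, 0.3]
width: 0.0216
finger_force: 30.0
time: 8.55
tool_pos: [0.6122, -0.1928, 0.1035]
ee_rot: [-3.139, 0.0, -2.795]
wrist_force: [-0.5, -1.0, -1.3]
width: 0.0216
finger_force: 30.0
[ 0.61219506 -0.19283341  0.10350486] [-3.13928110e+00  1.36867033e-04 -2.79504890e+00] [-0.49312792 -0.96433892 -1.26963835]
```

View pics/side3.png

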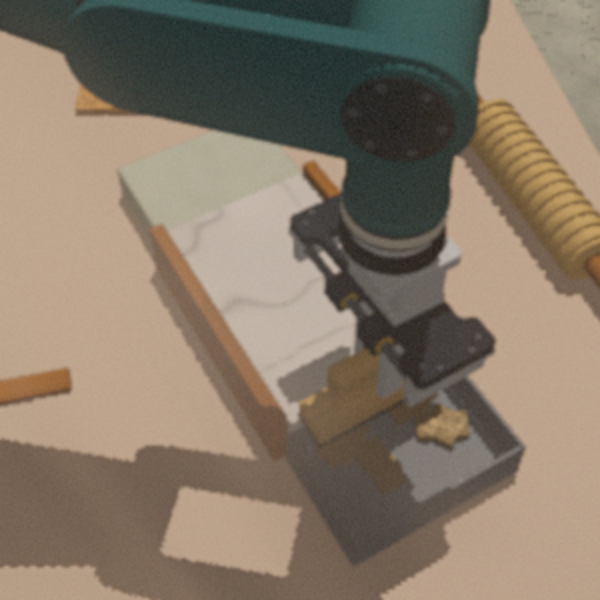

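The scraper is past the slab end. One shard shows in the tray at (443,428) and the others at (365,455) in shadow. I'll lift, back off and check the tray.

```bash
python3 -m handwheel '[[[0,0,0],[0,0,0.4],1],[[0,0,0],[0,0,0.5],1],[[0,0,0],[0,0,0.5],1],[[0,0,0],[-0.2,0.6,0],1],[[0,0,0],[-0.2,0.7,0],1]]'; python3 -m handwheel '[[[0,0,0],[-0.25,0.7,0],1],[[0,0,0],[-0.25,0.7,0],1],[[0,0,0],[-0.25,0.7,0],1],[[0,0,0],[-0.25,0.7,0],1],[[0,0,0],[-0.25,0.7,0],1]]'
python3 - <<'E'
from fit import *
o=robot.get_obs(); print(o['tool_pos'],o['ee_rot'],o['wrist_force'])
for n in("top","side"):
    img,P=cloud(n); save(img,n+"4"); z=P[...,2]
    for b in robot.boxes_of("shard0_mid",n)[:6]:
        l,t,r,bo=b["bbox"]; u,v=int((l+r)/2),int((t+bo)/2)
        print(n,round(b["p"],2),np.round(b["bbox"]),P[v,u])
    if n=="side": cv2.imwrite("pics/side4.png",cv2.resize(img[150:450,180:480,::-1],(600,600)))
    else: cv2.imwrite("pics/top4.png",cv2.resize(img[150:350,270:510,::-1],(720,600)))
E
```

```text
time: 9.1
tool_pos: [0.5914, -0.1253, 0.174]
ee_rot: [-3.141, 0.001, -2.795]
wrist_force: [0.6, 0.5, -2.5]
width: 0.0219
finger_force: 30.0
time: 9.6
tool_pos: [0.5276, 0.0514, 0.1728]
ee_rot: [3.141, -0.001, -2.792]
wrist_force: [-0.6, -0.0, -1.7]
width: 0.0217
finger_force: 30.0
[0.52757447 0.05143407 0.17278134] [ 3.14128992e+00 -1.32741645e-03 -2.79243676e+00] [-0.64383082 -0.01110857 -1.69102287]
top 0.72 [426. 231. 439. 253.] [ 0.57689811 -0.20417534  0.04293361]
side 0.87 [338. 354. 365. 386.] [ 0.57861168 -0.21793587  0.0290272 ]
side 0.3 [259. 197. 325. 245.] [0.52022349 0.0399143  0.14833505]
```

View pics/side4.png

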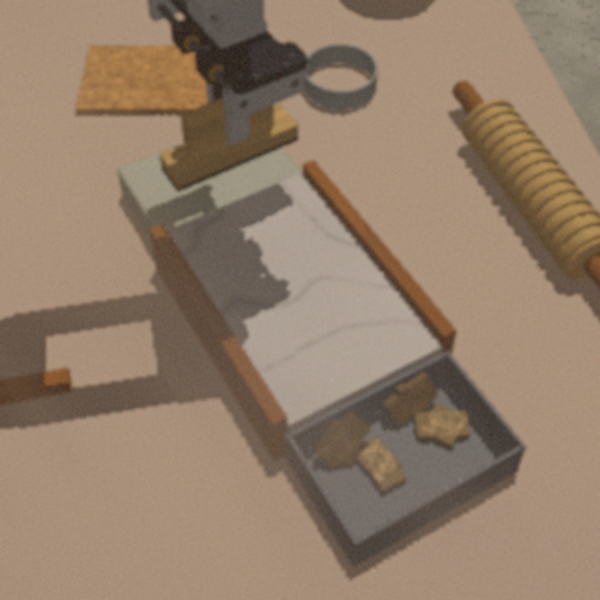

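View pics/top4.png

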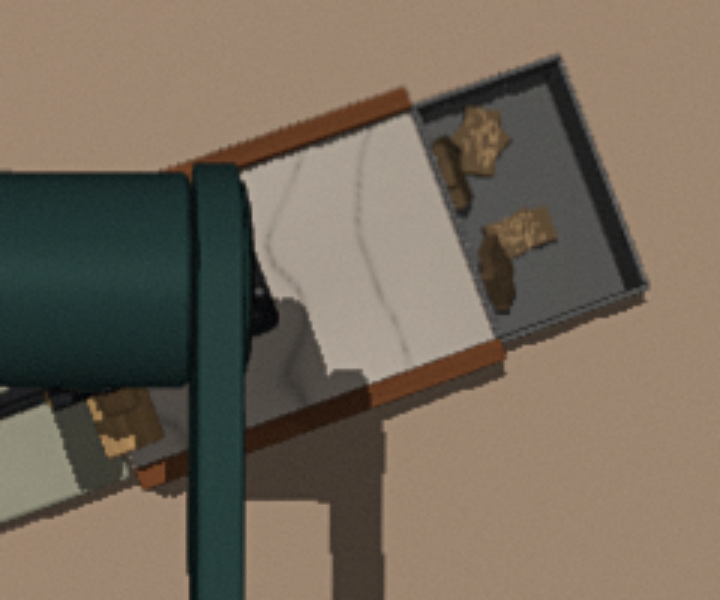

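All four shards lie in the tray, in the crop at (340,440), (380,465), (410,395) and (440,425). Two of them lean on the near wall with centres at about z .03, and the stone is clear. Now back to the pad.

```bash
python3 -m handwheel '[[[0,0,-0.0417],[-0.13,0.65,0],1],[[0,0,-0.0417],[-0.13,0.65,0],1],[[0,0,-0.0417],[-0.13,0.65,0],1],[[0,0,-0.0417],[-0.13,0.65,0],1],[[0,0,-0.0417],[-0.13,0.65,0],1]]'; python3 -m handwheel '[[[0,0,-0.0417],[-0.13,0.65,0],1],[[0,0,-0.0417],[-0.13,0.65,0],1],[[0,0,-0.0417],[-0.13,0.65,0],1],[[0,0,0],[0,0,0],1],[[0,0,0],[0,0,0],1]]'
python3 - <<'E'
from fit import *
o=robot.get_obs(); print(o['tool_pos'],o['ee_rot'])
img,P=cloud("side"); z=P[...,2]
m=biggest(near(P,(.475,.315),.1)&(z>.12)&(z<.155)); print(rect(P[m]),m.sum())
E
```

```text
time: 10.3
tool_pos: [0.4969, 0.2121, 0.1731]
ee_rot: [-3.141, -0.0, -3.125]
wrist_force: [0.2, 0.7, -2.2]
width: 0.0222
finger_force: 30.0
time: 10.8
tool_pos: [0.4775, 0.3092, 0.1729]
ee_rot: [-3.14, -0.0, 2.967]
wrist_force: [0.7, 0.2, -2.2]
width: 0.0218
finger_force: 30.0
[0.47754739 0.30916227 0.17286754] [-3.14000241e+00 -9.33145107e-05  2.96685816e+00]
(array([0.476 , 0.3056]), array([ 38., 133.]), 80.5) 853
```

```bash
python3 -m handwheel '[[[0,0,0],[-0.04,0.13,-0.5],1],[[0,0,0],[0,0,-0.5],1],[[0,0,0],[0,0,-0.5],1],[[0,0,0],[0,0,-0.4],1],[[0,0,0],[0,0,-0.2],1]]'; python3 -m handwheel '[[[0,0,0],[0,0,0],1],[[0,0,0],[0,0,0],1],[[0,0,0],[0,0,0],1]]'
```

```text
time: 11.35
tool_pos: [0.4746, 0.3139, 0.0661]
ee_rot: [-3.139, -0.003, 2.964]
wrist_force: [-0.7, 0.0, -1.3]
width: 0.0219
finger_force: 30.0
time: 11.65
tool_pos: [0.4763, 0.3165, 0.0703]
ee_rot: [3.14, 0.003, 2.966]
wrist_force: [-0.4, 0.1, -2.5]
width: 0.0216
finger_force: 30.0
```

```bash
python3 -m handwheel '[[[0,0,0],[0,0,-0.08],1],[[0,0,0],[0,0,-0.05],1],[[0,0,0],[0,0,0],1],[[0,0,0],[0,0,0],1],[[0,0,0],[0,0,0],1]]'; python3 -m handwheel '[[[0,0,0],[0,0,-0.02],1],[[0,0,0],[0,0,0],1],[[0,0,0],[0,0,0],1]]'
```

```text
time: 12.15
tool_pos: [0.4758, 0.3166, 0.0634]
ee_rot: [3.14, 0.002, 2.966]
wrist_force: [-0.2, -1.1, 4.8]
width: 0.0216
finger_force: 30.0
time: 12.45
tool_pos: [0.4758, 0.3167, 0.0634]
ee_rot: [3.14, 0.002, 2.966]
wrist_force: [-1.3, -0.8, 9.1]
width: 0.0215
finger_force: 30.0
```

```bash
python3 -m handwheel '[[[0,0,0],[0,0,0.02],1],[[0,0,0],[0,0,0],0],[[0,0,0],[0,0,0],0],[[0,0,0],[0,0,0],0],[[0,0,0],[0,0,0],0]]'; python3 -m handwheel '[[[0,0,0],[0,0,0],0],[[0,0,0],[0,0,0],0],[[0,0,0],[0,0,0],0],[[0,0,0],[0,0,0],0],[[0,0,0],[0,0,0],0]]'; python3 -m handwheel '[[[0,0,0],[0,0,0.4],0],[[0,0,0],[0,0,0.5],0],[[0,0,0],[0,0,0.6],0],[[0,0,0],[0,0,0.6],0],[[0,0,0],[0,0,0.6],0]]'; python3 -m handwheel '[[[0,0,0],[-0.5,0.5,0.3],0],[[0,0,0],[-0.5,0.5,0.2],0],[[0,0,0],[-0.5,0.5,0],0],[[0,0,0],[-0.5,0.5,0],0],[[0,0,0],[-0.5,0.5,0],0]]'
python3 - <<'E'
from fit import *
for n in("top","side"):
    img,P=cloud(n); save(img,n+"5"); z=P[...,2]
    m=biggest(near(P,(.476,.316),.1)&(z>.022)&(z<.1)); print(n,rect(P[m]),m.sum(),np.nanpercentile(z[m],98))
    m=near(P,(.63,-.237),.045); print("tray max z",np.nanmax(z[m]))
E
```

```text
time: 12.95
tool_pos: [0.4747, 0.3162, 0.0613]
ee_rot: [-3.141, -0.001, 2.966]
wrist_force: [-0.3, -0.7, -0.2]
width: 0.0503
finger_force: 0.0
time: 13.45
tool_pos: [0.4751, 0.3163, 0.062]
ee_rot: [3.141, 0.0, 2.966]
wrist_force: [-0.2, -0.5, -0.1]
width: 0.0902
finger_force: 0.0
time: 13.95
tool_pos: [0.4749, 0.3163, 0.1982]
ee_rot: [3.142, -0.0, 2.966]
wrist_force: [0.1, -0.1, -0.5]
width: 0.0939
finger_force: 0.0
time: 14.45
tool_pos: [0.349, 0.4422, 0.2223]
ee_rot: [3.141, 0.0, 2.966]
wrist_force: [0.5, 0.8, -0.1]
width: 0.0943
finger_force: 0.0
top (array([0.4761, 0.3159]), array([ 36., 135.]), 80.6) 1379 0.08032927300583041
tray max z 0.04271971863831214
side (array([0.474 , 0.3144]), array([ 42., 133.]), 81.7) 1135 0.07796649072276565
tray max z 0.04029323822497666
```

View pics/side5.png

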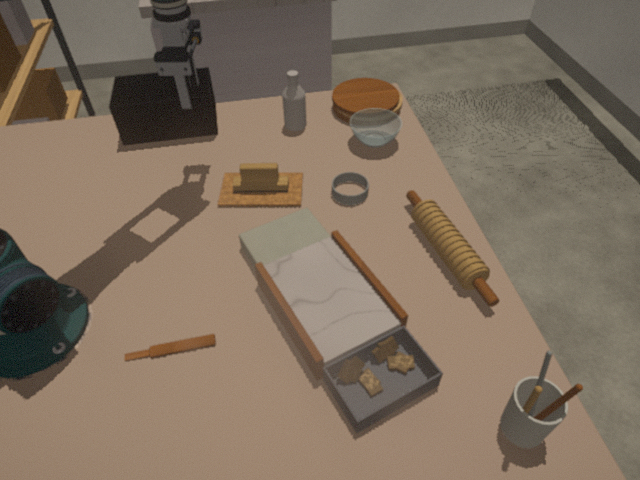

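The scraper stands upright mid-pad at (260,180). The four shards are in the tray around (375,368), and the cutter is still at (350,189).

```bash
python3 -m handwheel '[[[0,0,0],[0,0,0],0],[[0,0,0],[0,0,0],0],[[0,0,0],[0,0,0],0]]'; python3 -c "
from bench import robot;print(robot.close_job())"
```

```text
time: 14.85
tool_pos: [0.351, 0.4405, 0.2219]
ee_rot: [-3.141, 0.0, 2.964]
wrist_force: [-0.2, -1.0, 0.5]
width: 0.0939
finger_force: 0.0
the job is handed in; nothing more can be done
None
```

I handed the job in at about 15 s (no verdict came back): all four shards are in the catch tray, the scraper stands upright within about 2 mm of the pad's centre, and the cutter shows in its original place.

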